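# Open the childproofed spice cupboard

### The arm

A 6-joint arm with a two-finger parallel gripper is mounted at the origin on the work surface. World frame = base frame: x ahead of the robot, y to its left, z up, the work surface at z = 0. Lengths are in m, angles in rad, forces in N, time in s.
With the tool pointing down it reaches from about 0.375 to 0.975 m from the base axis. Payload 3.8 kg.
Tool frame: the origin (TCP) lies between the finger pads; the fingertips stand 22 mm ahead of it and the grasp point (between the pads) lies 3 mm ahead of it (tcp_to_tips is the distance from the TCP to the fingertips, in m); z points along the fingers, y is the line along which they close (so a half turn about z gives the same grasp; the last joint's range is limited). The gripper opens to 88 mm and grips with 3 to 60 N. Pads are 18 mm wide; open, the fingers measure 123 mm over their backs; the gripper's body (75 mm by 187 mm) begins 45 mm behind the grasp point.
Start: joints at [-1.379, 0.264, 1.604, -0, 1.274, -0.037], TCP at [0.153, -0.657, 0.237] pointing down, gripper open.
Joint ranges: [-2.63, 2.63], [-0.94, 2.18], [0.31, 2.57], [-1.31, 4.45], [0, 2.66], [-2.55, 2.55]. Speed limits (rad/s): [2.57, 2.57, 3.14, 3.14, 3.14, 3.14].

### API

Orientations are given as a rotation vector (axis times angle).
In Python, from rig import * gives the robot as it stands.
- The arm moves only by the shell command python3 -m inch 'ROWS'. ROWS is JSON, a list of rows, each an object with "jaw": the finger opening in m, from 0 to 0.0881; "slide": the shift along the world's x, y, z in m, a list of three; "rot": the turn, a rotation vector about the world's x, y, z in rad, a list of three. In form: [{"jaw": jaw, "slide": [dx, dy, dz], "rot": [wx, wy, wz]}, ...]. A call has 1 to 12 rows; each row is the pose to reach, as a shift and turn from the pose commanded when the call began; what a row does not reach only later rows make up. A row lasts 1/12 s, in which the tool goes at most 41.7 mm and 7.16 degrees, less where a joint would pass 70% of its speed; a pose out of reach is approached as far as the arm can. A call with a gripper value outside its range is refused whole. The fingers move at their own pace and stop on an object; the grip force is fixed at half the most. Time passes only in rows, so rows that repeat a pose let the fingers close. It gives the time, the measured TCP pose, the force, the opening and the grip force at its end, in the units of the state.
- read_state(): the state, without advancing time (a new reading comes with each control period).
- capture(name): name is "scene" or "top" or "wrist"; returns the picture (384x512x3 uint8, red, green, blue); there is no depth.
- get_calibration(name): a dict with "fovy" (degrees; the focal length in pixels is half the picture's height over the tangent of half this angle, whatever the lens; pixels are square), "cx", "cy" (the principal point, pixels), "origin" and "attitude" of the camera in the world. Camera axes: x right, y down, z forward; pixel columns grow to the right and rows downward; lengths in m; the calibration is good to about 2 mm. A picture is of the moment at which its call begins: read the wrist's pose just before it. get_calibration takes no time and is no camera call; for the wrist camera it gives the pose at the moment of the call.
- job_done(): hands the job in; it is judged then, once.
The state is a dict: "time": time; "q": joint angles; "dq": joint speeds; "tau": joint torques, N m; "tool_pos": TCP position; "eef_rot": TCP orientation; "wrist_force": force on the tool from outside, world axes, zero at the start; "torque": the same for the moment, N m; "grip_width": opening from 0.0 (shut) to 1.0 (fully open); "gripper_force": force on a finger pad.
Only numpy, scipy, OpenCV 4.12 (cv2) and the standard library are available. Lean on these libraries where they do the work, as an engineer would, in place of code of your own. Each camera call takes 0.05 s, during which the arm holds its last target. There are 200 camera calls.

### The job

The little black-doored spice cupboard on the worktop has a child-safety catch behind its door. Pull the door ajar by its wooden lip until there is a gap, reach down into the gap and press the catch's orange tongue down while you draw the door past it, then swing the door wide open, about square to the cupboard front, and leave it standing there. Do not force the door against the catch, and leave the mug, the plant and the spice jar where they stand.

Things in the scene. Friction and masses are not known exactly. Their poses are not given: they have to be found in the camera images.
- cupboard: Small fixed countertop cupboard, white top, pale wood sides, black door, 190 deep (x) x 240 wide (y) x 240 high (mm). Origin: on the worktop under the middle of its front edge; x points into the cupboard, away from its front, z up. The carcass front is the plane x = 0, the roof (top z 240) flush with it. The mug, pot and jar stand loose beside it.
- door (a joint): Opening angle of the matt black door, rad: 0 closed, 1.57 square to the front, limit 1.9. It stays where left (friction 0.12 N m) and starts at 0 to 0.08. Catch up: it stops at about 0.31, the gap behind it at the catch then being about 53 mm; catch pressed: it passes. Door 16 thick, 238 wide from the hinge, top at 240 mm; shut, its back lies on the carcass front.
- catch (a joint): Press angle of the safety catch, rad: 0 up (sprung), 0.6 fully down. From about 0.16 its hook clears the rail; 0.25 or more is comfortable. About 5 N on the orange tongue presses it 8 mm down (about 0.3). It springs back up when let go.
- door_hinge (a point): Point on the vertical hinge line, at the door's top (240 mm): the door's back face, right-hand edge as seen from in front; cupboard x -1, y -120 mm. The far edge swings out to cupboard -x, counter-clockwise seen from above. Axes turn with the door: y along the door from hinge to free edge, x out of its back face (into the cupboard when shut).
- door_lip (a point): Middle of the top face of the wooden pull lip, a block 40 wide (along the door) x 34 out from the door's front x 16 high (mm), top flush with the door's top (240). It is 17 mm in front of the door's front face (33 from the back face) and 100 mm from the hinge line along the door. Nothing below it; it can be pinched across its width from above.
- catch_pad (a point): Upper face of the orange press area on the catch's white tongue: 175 mm from the hinge along the door, 30 behind the door's back, 212 high when up (28 below the door's top). Reached from above through the gap. Tongue 18 wide, 8 thick, 76 long from the door's back, orange from 13 to 47; pivots at the door at height 226. A 3 mm plate 34 wide backs its root on the door.
- hook: Upturned hook at the tongue's far end, 8 x 18 x 12 mm, origin at its centre, 72 mm behind the door's back; its top is at 224 mm when up and catches behind the rail.
- rail: Aluminium strike rail under the roof, just inside the cupboard front: 8 deep (cupboard x 2 to 10) x 216 x 16 mm, lower edge 214 mm high. Origin at its centre. The hook bears on its rear face when the door is pulled with the catch up; 60 N there would break the catch.
- mug: Blue mug, radius 38, height 88 mm, loose, standing on the worktop at the right (hinge side) of the cupboard. Origin under its centre. Leave it.
- plant_pot: Terracotta pot with a green plant, radius 48, pot 80 and leaves about 125 mm high, loose, at the left of the cupboard. Origin under its centre. Leave it.
- spice_jar: Amber glass spice jar with black cap, radius 24, height 85 mm, loose, in front and to the left of the cupboard. Origin under its centre. Leave it.

How it is judged:
On the way, in this order (a step that is already met when the one before it is completed fails the run):
1. the catch's tongue is pressed down in the gap while the door is still within the catch's reach (value of joint catch above 0.16 rad and value of joint door between 0.12 and 0.38 rad), for 0.1 s.
2. the door is drawn past the catch (value of joint door above 0.5 rad), for 0.1 s.
At the end, for the whole second after the job is handed in: The door stands still, open by more than 1.2 rad (about 69 degrees), with the catch sprung back up (under 0.08 rad) (value of joint door above 1.2 rad and velocity of joint door between -0.05 and 0.05 rad/s and value of joint catch below 0.08 rad); the robot touches nothing.
It fails at once if the door is forced against the catch (over 60 N between hook and rail) (contact force between hook and rail above 60 N).
It fails at once if the mug is shifted by more than 30 mm or tipped (distance of mug from where it was at the start of the episode above 0.03 m or angle between mug's own z axis and vertical above 0.4 rad).
It fails at once if the plant pot is shifted by more than 30 mm or tipped (distance of plant_pot from where it was at the start of the episode above 0.03 m or angle between plant_pot's own z axis and vertical above 0.4 rad).
It fails at once if the spice jar is shifted by more than 30 mm or tipped (distance of spice_jar from where it was at the start of the episode above 0.03 m or angle between spice_jar's own z axis and vertical above 0.4 rad).
It also fails if it takes over 48 s, if anything falls off the work surface, if the arm or the gripper's body presses on something with over 40 N, if the wrist force passes 120 N, or if a joint passes its speed limit or range.

## Working session

There is one attempt and no reset: what is moved stays moved. The work goes in short steps, Python scripts to look and compute and a shell command to move; the robot and the scene stay as the last step left them, time stands still between calls to the robot, and variables do not carry over. Pictures are saved under pics/ and viewed, at most 10 in all, crops included, and the job is handed in when it is done.

```bash
mkdir -p pics; ls; python3 - <<'E'
from rig import *
import cv2,json
for n in("scene","top"):
    print(n,get_calibration(n)); cv2.imwrite(f"pics/{n}0.png",capture(n)[:,:,::-1])
print(read_state())
E
```

```text
pics
scene {'fovy': 56.847090690760815, 'cx': 253.30775663798636, 'cy': 189.08688058637554, 'origin': array([1.07633439, 0.27427705, 0.94168901]), 'attitude': array([-1.44707608, -2.34185673,  0.67224675])}
top {'fovy': 56.599737080601415, 'cx': 250.92158040870788, 'cy': 191.88791574153836, 'origin': array([0.47038607, 0.04244211, 1.10665949]), 'attitude': array([-2.14348286,  2.17015154, -0.11914377])}
{'time': 0.1, 'q': array([-1.37887166e+00,  2.64672040e-01,  1.60519036e+00, -2.28626872e-05,
        1.27374538e+00, -3.68931585e-02]), 'dq': array([ 0.00071766, -0.00154949, -0.00228057, -0.00099933, -0.00207443,
        0.00038832]), 'tau': array([-3.06865568e-04, -5.03619933e+01, -3.58072221e+01,  7.29980785e-02,
        2.32991850e-02, -5.32072409e-05]), 'tool_pos': array([ 0.15298113, -0.65677928,  0.23564186]), 'eef_rot': array([-3.11905882e+00, -3.58423905e-01,  2.79166666e-04]), 'wrist_force': array([ 0.35439799, -0.16510041,  0.44733788]), 'torque': array([-0.0374373 , -0.00939143, -0.01305597]), 'gripper_force': 0.0, 'grip_width': 0.9963481675918348}
```

View pics/scene0.png

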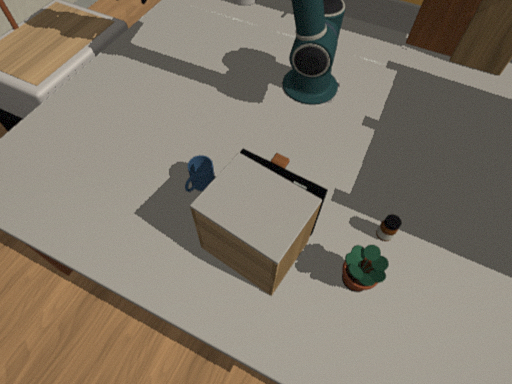

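View pics/top0.png

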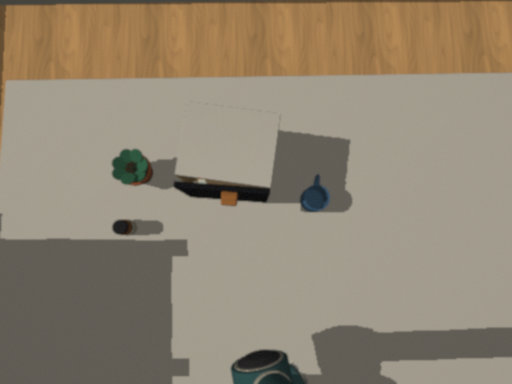

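The top view shows the roof at about (176–280, 102–188), the lip near (229,198), the mug at (315,198), the pot at (132,167) and the jar at (122,227). The door is already slightly ajar. I'll enlarge both views for precise corners.

```bash
python3 - <<'E'
import cv2,numpy as np
a=cv2.imread("pics/top0.png")[95:215,165:295]; b=cv2.imread("pics/scene0.png")[140:300,180:340]
g=lambda i,s:cv2.convertScaleAbs(cv2.resize(i,None,fx=s,fy=s,interpolation=cv2.INTER_CUBIC),alpha=1.5)
cv2.imwrite("pics/top1.png",g(a,6)[:,:,:]); 
cv2.imwrite("pics/sc1.png",g(b[:100,:150],5))
E
```

```text
(no output)
```

View pics/top1.png

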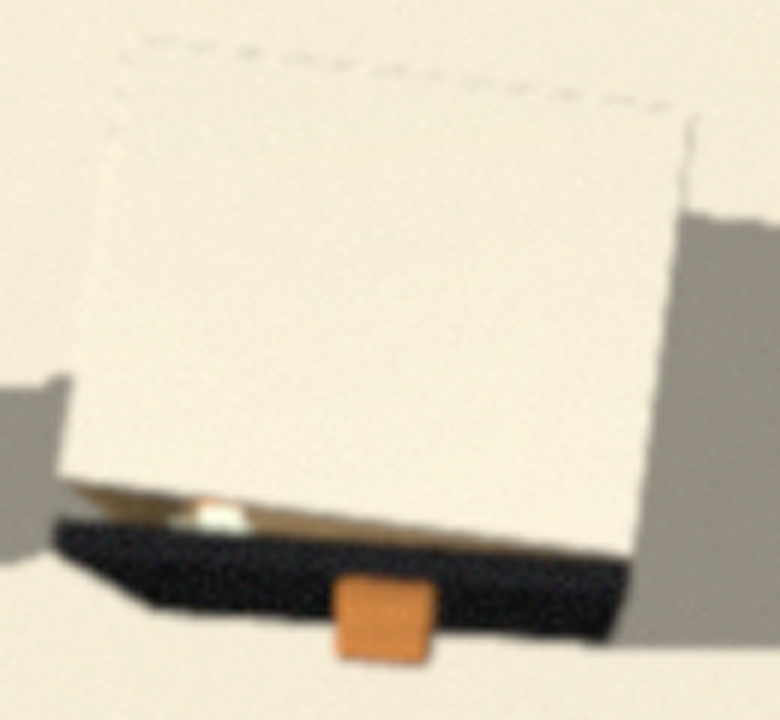

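View pics/sc1.png

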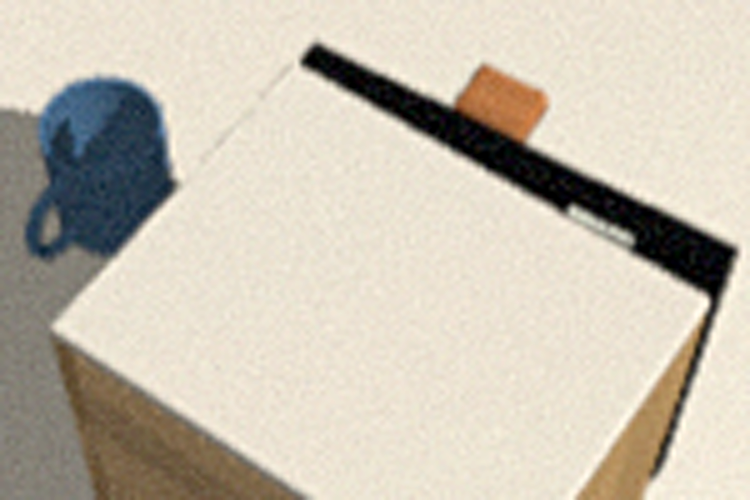

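Zoomed view: roof corners in the top crop are FL (58,477), FR (630,555), BR (690,112), BL (125,42), with the lip spanning x 337–438 and y 575–663. In the scene crop FR is (300,63), FL (712,297) and BR (52,328), and the door's front corners are (318,42) and (737,250).

```bash
cat >h.py <<'E'
from rig import *
import numpy as np
from scipy.spatial.transform import Rotation as R
def ray(n,u,v,z,cal=None):
    c=cal or get_calibration(n); f=192/np.tan(np.radians(c["fovy"])/2)
    d=R.from_rotvec(c["attitude"]).apply([(u-c["cx"])/f,(v-c["cy"])/f,1]); o=np.array(c["origin"])
    return o+d*(z-o[2])/d[2]
E
python3 - <<'E'
from h import *
np.set_printoptions(precision=4,suppress=True)
T=lambda x,y,z=.24:ray("top",165+(x+.5)/6-.5,95+(y+.5)/6-.5,z)[:2]
S=lambda x,y,z=.24:ray("scene",180+(x+.5)/5-.5,140+(y+.5)/5-.5,z)[:2]
for k,p in dict(FL=(58,477),FR=(630,555),BR=(690,112),BL=(125,42),lipbl=(337,575),lipbr=(438,578),lipfr=(430,663),lipfl=(340,660),doorback=(58,522),doorhingefront=(630,568)).items(): print("top",k,T(*p))
for k,p in dict(FR=(300,63),FL=(712,297),BR=(52,328),dhf=(318,42),dff=(737,250),lipfr=(483,65),lipfl=(547,93)).items(): print("sc",k,S(*p))
for n,p in dict(mug=(315,198),pot=(132,167),jar=(122,227)).items(): print(n,ray("top",*p,.085)[:2])
print(R.from_rotvec(read_state()["eef_rot"]).as_matrix())
E
```

```text
top FL [0.6199 0.2372]
top FR [0.5846 0.0027]
top BR [ 0.7712 -0.0258]
top BL [0.8052 0.2114]
top lipbl [0.5779 0.1225]
top lipbr [0.5761 0.0812]
top lipfr [0.5414 0.0847]
top lipfl [0.543  0.1213]
top doorback [0.6012 0.2369]
top doorhingefront [0.5792 0.0028]
sc FR [0.5881 0.0049]
sc FL [0.6236 0.2382]
sc BR [ 0.775  -0.0248]
sc dhf [0.572  0.0068]
sc dff [0.594  0.2397]
sc lipfr [0.5476 0.0875]
sc lipfl [0.5492 0.1232]
mug [ 0.5716 -0.1343]
pot [0.6693 0.3958]
jar [0.4953 0.4197]
[[ 0.9739  0.2268 -0.0004]
 [ 0.2268 -0.9739  0.002 ]
 [ 0.0001 -0.002  -1.    ]]
```

```bash
python3 -m inch '[{"jaw":0.088,"slide":[0.01,0.02,0.03],"rot":[0,0,-0.1]},{"jaw":0.088,"slide":[0.02,0.05,0.06],"rot":[0,0,-0.2]},{"jaw":0.088,"slide":[0.04,0.085,0.08],"rot":[0,0,-0.32]},{"jaw":0.088,"slide":[0.06,0.12,0.09],"rot":[0,0,-0.32]},{"jaw":0.088,"slide":[0.08,0.155,0.094],"rot":[0,0,-0.32]},{"jaw":0.088,"slide":[0.1,0.19,0.094],"rot":[0,0,-0.32]},{"jaw":0.088,"slide":[0.12,0.225,0.094],"rot":[0,0,-0.32]},{"jaw":0.088,"slide":[0.14,0.26,0.094],"rot":[0,0,-0.32]},{"jaw":0.088,"slide":[0.16,0.295,0.094],"rot":[0,0,-0.32]},{"jaw":0.088,"slide":[0.18,0.33,0.094],"rot":[0,0,-0.32]},{"jaw":0.088,"slide":[0.2,0.365,0.094],"rot":[0,0,-0.32]},{"jaw":0.088,"slide":[0.22,0.4,0.094],"rot":[0,0,-0.32]}]'
```

```text
time: 1.1
tool_pos: [0.3733, -0.2554, 0.3305]
eef_rot: [-3.138, 0.144, 0.0]
wrist_force: [0.2, 0.3, -0.0]
grip_width: 0.997
gripper_force: 0.0
```

```bash
python3 -m inch '[{"jaw":0.07,"slide":[0.019,0.036,0],"rot":[0,0,0]},{"jaw":0.07,"slide":[0.038,0.072,0],"rot":[0,0,0]},{"jaw":0.07,"slide":[0.057,0.108,0],"rot":[0,0,0]},{"jaw":0.07,"slide":[0.076,0.144,0],"rot":[0,0,0]},{"jaw":0.07,"slide":[0.095,0.18,0],"rot":[0,0,0]},{"jaw":0.07,"slide":[0.114,0.216,0],"rot":[0,0,0]},{"jaw":0.07,"slide":[0.133,0.252,0],"rot":[0,0,0]},{"jaw":0.07,"slide":[0.152,0.288,0],"rot":[0,0,0]},{"jaw":0.07,"slide":[0.17,0.324,0],"rot":[0,0,0]},{"jaw":0.07,"slide":[0.183,0.35,0],"rot":[0,0,0]},{"jaw":0.07,"slide":[0.188,0.36,0],"rot":[0,0,0]},{"jaw":0.07,"slide":[0.188,0.36,0],"rot":[0,0,0]}]'
python3 - <<'E'
from h import *; import cv2
c=get_calibration("wrist"); print(c, read_state()["tool_pos"])
i=capture("wrist")[:,:,::-1]; cv2.imwrite("pics/w0.png",cv2.convertScaleAbs(cv2.resize(i,(768,576)),alpha=1.3))
E
```

```text
time: 2.1
tool_pos: [0.5614, 0.1046, 0.3297]
eef_rot: [3.139, -0.138, -0.003]
wrist_force: [0.5, -0.1, -0.0]
grip_width: 0.795
gripper_force: 0.0
{'fovy': 70.40013063219115, 'cx': 252.95040498344738, 'cy': 191.40353468156889, 'origin': array([0.64276457, 0.0964162 , 0.47729708]), 'attitude': array([ 1.96318891, -2.14299717, -0.34506714])} [0.56137652 0.1046122  0.32974002]
```

View pics/w0.png

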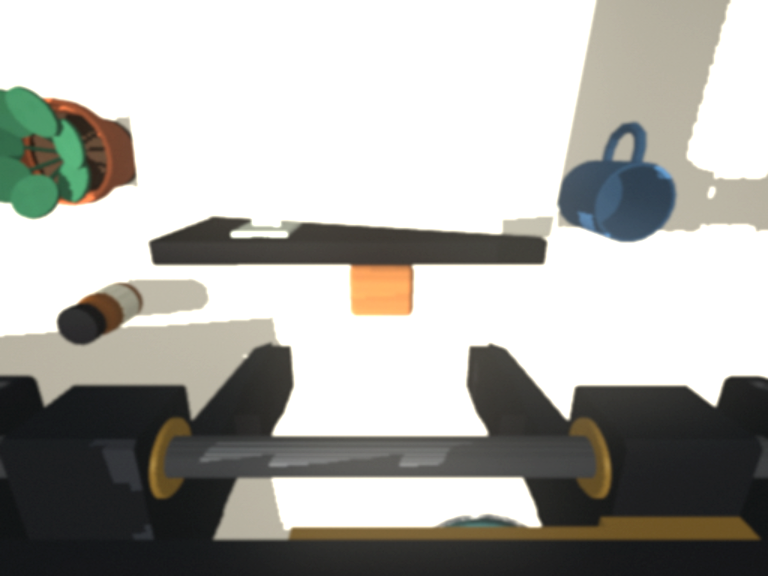

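The wrist view shows the lip's top at (351–412, 264–314), with the door's front top edge running from (152,263) to (545,263).

```bash
python3 - <<'E'
from h import *
np.set_printoptions(precision=4,suppress=True)
W=lambda x,y:ray("wrist",(x+.5)/1.5-.5,(y+.5)/1.5-.5,.24)[:2]
for p in [(351,264),(412,264),(412,314),(352,314),(152,263),(545,263),(382,289)]: print(p,W(*p))
E
```

```text
(351, 264) [0.5803 0.1174]
(412, 264) [0.577  0.0809]
(412, 314) [0.5447 0.083 ]
(352, 314) [0.5481 0.1204]
(152, 263) [0.5915 0.2364]
(545, 263) [0.5705 0.0012]
(382, 289) [0.5628 0.1002]
```

```bash
python3 -m inch '[{"jaw":0.07,"slide":[0,-0.002,-0.03],"rot":[0,0,0]},{"jaw":0.07,"slide":[0,-0.003,-0.06],"rot":[0,0,0]},{"jaw":0.07,"slide":[0,-0.003,-0.085],"rot":[0,0,0]},{"jaw":0.07,"slide":[0,-0.003,-0.098],"rot":[0,0,0]},{"jaw":0.07,"slide":[0,-0.003,-0.098],"rot":[0,0,0]},{"jaw":0.034,"slide":[0,-0.003,-0.098],"rot":[0,0,0]},{"jaw":0.034,"slide":[0,-0.003,-0.098],"rot":[0,0,0]},{"jaw":0.034,"slide":[0,-0.003,-0.098],"rot":[0,0,0]},{"jaw":0.034,"slide":[0,-0.003,-0.098],"rot":[0,0,0]},{"jaw":0.034,"slide":[0,-0.003,-0.098],"rot":[0,0,0]}]'
python3 - <<'E'
import numpy as np
# lip shift from th0=.06, hinge H ; yaw -.152
H=np.array([.5848,.0022]); 
def p(th,x,y):
    a=th-.152; return H+np.array([np.cos(a)*x-np.sin(a)*y,np.sin(a)*x+np.cos(a)*y])
for t in (.06,.1,.14,.18,.22,.26,.28): print(t,(p(t,-.033,.1)-p(.06,-.033,.1)).round(4))
for t in (.06,.26): print(t,p(t,-.033,.1),p(t,.014,.175))
E
```

```text
time: 2.98
tool_pos: [0.5619, 0.1032, 0.235]
eef_rot: [-3.13, 0.144, -0.004]
wrist_force: [-0.6, 6.9, 2.3]
grip_width: 0.443
gripper_force: 30.2
0.06 [0. 0.]
0.1 [-0.0041 -0.001 ]
0.14 [-0.0081 -0.0022]
0.18 [-0.0121 -0.0036]
0.22 [-0.016  -0.0051]
0.26 [-0.0199 -0.0067]
0.28 [-0.0218 -0.0076]
0.06 [0.56112658 0.10480882] [0.61481809 0.17517374]
0.26 [0.54121325 0.09806029] [0.57985515 0.17768945]
```

```bash
python3 -m inch '[{"jaw":0.034,"slide":[-0.002,-0.0005,0],"rot":[0,0,0.02]},{"jaw":0.034,"slide":[-0.004,-0.001,0],"rot":[0,0,0.04]},{"jaw":0.034,"slide":[-0.006,-0.0016,0],"rot":[0,0,0.06]},{"jaw":0.034,"slide":[-0.008,-0.0022,0],"rot":[0,0,0.08]},{"jaw":0.034,"slide":[-0.010,-0.003,0],"rot":[0,0,0.1]},{"jaw":0.034,"slide":[-0.012,-0.0036,0],"rot":[0,0,0.12]},{"jaw":0.034,"slide":[-0.014,-0.0043,0],"rot":[0,0,0.14]},{"jaw":0.034,"slide":[-0.016,-0.005,0],"rot":[0,0,0.16]},{"jaw":0.034,"slide":[-0.018,-0.006,0],"rot":[0,0,0.18]},{"jaw":0.034,"slide":[-0.020,-0.0067,0],"rot":[0,0,0.2]},{"jaw":0.034,"slide":[-0.020,-0.0067,0],"rot":[0,0,0.2]}]'
```

```text
time: 3.9
tool_pos: [0.5414, 0.0962, 0.235]
eef_rot: [-3.131, -0.173, -0.004]
wrist_force: [-3.1, 9.3, 3.7]
grip_width: 0.441
gripper_force: 30.1
```

```bash
python3 -m inch '[{"jaw":0.07,"slide":[0,0,0],"rot":[0,0,0]},{"jaw":0.07,"slide":[0,0,0],"rot":[0,0,0]},{"jaw":0.07,"slide":[0,0,0],"rot":[0,0,0]},{"jaw":0.07,"slide":[0,0,0],"rot":[0,0,0]},{"jaw":0.07,"slide":[0,0,0.03],"rot":[0,0,0]},{"jaw":0.07,"slide":[0,0,0.06],"rot":[0,0,0]},{"jaw":0.0,"slide":[0,0,0.09],"rot":[0,0,0]},{"jaw":0.0,"slide":[-0.03,0,0.1],"rot":[0,0,0]},{"jaw":0.0,"slide":[-0.05,0,0.1],"rot":[0,0,0]},{"jaw":0.0,"slide":[-0.05,0,0.1],"rot":[0,0,0]}]'
python3 - <<'E'
from h import *; import cv2
c=get_calibration("wrist"); np.save("c.npy",c,allow_pickle=True); print(c, read_state()["tool_pos"])
i=capture("wrist")[:,:,::-1]; cv2.imwrite("pics/w1.png",cv2.convertScaleAbs(cv2.resize(i,(768,576)),alpha=1.0))
E
```

```text
time: 4.73
tool_pos: [0.4894, 0.0927, 0.3347]
eef_rot: [-3.137, -0.171, -0.003]
wrist_force: [0.0, 0.1, -0.3]
grip_width: 0.514
gripper_force: 0.0
{'fovy': 70.40013063219115, 'cx': 252.95040498344738, 'cy': 191.40353468156889, 'origin': array([0.57013902, 0.10033993, 0.48249721]), 'attitude': array([ 2.15276183, -1.92979942, -0.30740672])} [0.4894309  0.09267981 0.33466742]
```

View pics/w1.png

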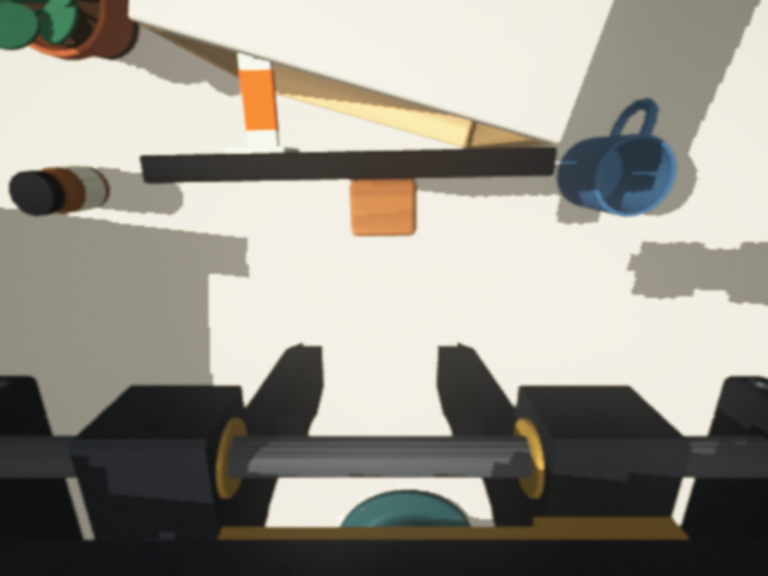

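The door is ajar with a clear gap. The orange pad spans (241–277, 70–130), the door's back top edge runs (141,157)–(556,149) and its front edge (144,182)–(555,175).

```bash
python3 - <<'E'
from h import *
np.set_printoptions(precision=4,suppress=True)
c=np.load("c.npy",allow_pickle=True).item()
W=lambda x,y,z=.24:ray("wrist",(x+.5)/1.5-.5,(y+.5)/1.5-.5,z,c)[:2]
for p in [(141,157),(556,149),(144,182),(555,175),(382,207)]: print(p,W(*p))
print("roofFL",W(129,18),"FR",W(556,143))
for p in [(241,71),(271,70),(277,130),(246,130)]: print(p,W(*p,.212))
a=W(144,182)-W(555,175); print("theta",np.arctan2(-a[0],a[1])+.152)
E
```

```text
(141, 157) [0.5539 0.2346]
(556, 149) [0.5836 0.0021]
(144, 182) [0.5402 0.2338]
(555, 175) [ 0.5697 -0.0007]
(382, 207) [0.5409 0.0959]
roofFL [0.6222 0.2358] FR [0.5868 0.0029]
(241, 71) [0.6078 0.1875]
(271, 70) [0.6103 0.1698]
(277, 130) [0.5773 0.1652]
(246, 130) [0.5752 0.1843]
theta 0.2775484953517434
```

```bash
python3 -m inch '[{"jaw":0.0,"slide":[0.03,0.027,0],"rot":[0,0,0.01]},{"jaw":0.0,"slide":[0.06,0.054,0],"rot":[0,0,0.01]},{"jaw":0.0,"slide":[0.08,0.074,0],"rot":[0,0,0.01]},{"jaw":0.0,"slide":[0.093,0.084,0],"rot":[0,0,0.01]},{"jaw":0.0,"slide":[0.093,0.084,0],"rot":[0,0,0.01]},{"jaw":0.0,"slide":[0.093,0.084,-0.03],"rot":[0,0,0.01]},{"jaw":0.0,"slide":[0.093,0.084,-0.06],"rot":[0,0,0.01]},{"jaw":0.0,"slide":[0.093,0.084,-0.06],"rot":[0,0,0.01]},{"jaw":0.0,"slide":[0.093,0.084,-0.06],"rot":[0,0,0.01]}]'
python3 - <<'E'
from h import *; import cv2
i=capture("wrist")[:,:,::-1]; cv2.imwrite("pics/w2.png",cv2.resize(i,(768,576))); print(read_state()["tool_pos"],read_state()["wrist_force"])
E
```

```text
time: 5.53
tool_pos: [0.5825, 0.1758, 0.27]
eef_rot: [3.135, 0.186, -0.009]
wrist_force: [0.3, -0.3, 0.5]
grip_width: 0.006
gripper_force: 0.0
[0.58382586 0.17626236 0.27248924] [-0.17068252  0.00802245  0.49455964]
```

View pics/w2.png

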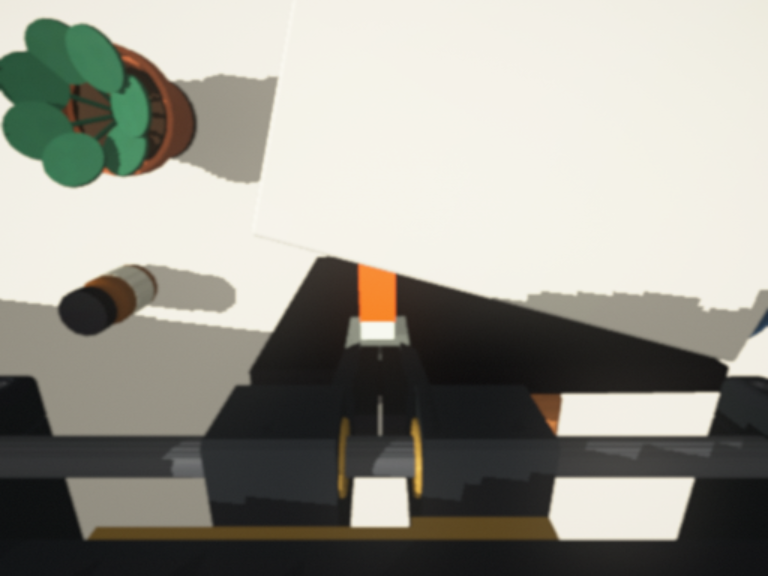

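The closed fingers sit in line with the tongue (seam about x 380, tongue 359–396), with the tips just above the door top. Descending.

```bash
python3 -m inch '[{"jaw":0.0,"slide":[0,0,-0.012],"rot":[0,0,0]},{"jaw":0.0,"slide":[0,0,-0.024],"rot":[0,0,0]},{"jaw":0.0,"slide":[0,0,-0.032],"rot":[0,0,0]},{"jaw":0.0,"slide":[0,0,-0.036],"rot":[0,0,0]},{"jaw":0.0,"slide":[0,0,-0.036],"rot":[0,0,0]}]'
```

```text
time: 6.0
tool_pos: [0.5832, 0.1767, 0.2352]
eef_rot: [3.136, 0.186, -0.004]
wrist_force: [-0.3, -0.4, -0.9]
grip_width: 0.007
gripper_force: 0.0
```

```bash
python3 -m inch '[{"jaw":0.0,"slide":[0,0,-0.004],"rot":[0,0,0]},{"jaw":0.0,"slide":[0,0,-0.008],"rot":[0,0,0]},{"jaw":0.0,"slide":[0,0,-0.012],"rot":[0,0,0]},{"jaw":0.0,"slide":[0,0,-0.012],"rot":[0,0,0]},{"jaw":0.0,"slide":[0,0,-0.012],"rot":[0,0,0]}]'
```

```text
time: 6.42
tool_pos: [0.5839, 0.1769, 0.2245]
eef_rot: [3.136, 0.187, -0.001]
wrist_force: [-0.1, 0.0, 0.6]
grip_width: -0.0
gripper_force: 0.0
```

```bash
python3 - <<'E'
from h import *; import cv2
i=capture("wrist")[:,:,::-1]; s=capture("scene")[130:230,230:370,::-1]
i=i[140:300,150:370]
cv2.imwrite("pics/w3.png",np.vstack([cv2.resize(i,(440,320),interpolation=2),cv2.resize(s,(440,280),interpolation=2)])); print(read_state()["tool_pos"],read_state()["wrist_force"])
E
```

```text
[0.5842207  0.17692848 0.22500138] [ 1.07323163 -0.61770566 -0.40517261]
```

View pics/w3.png

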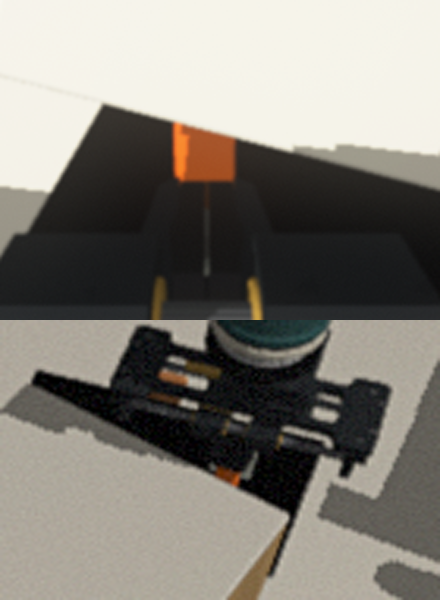

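The fingers are in the gap over the tongue but no reaction shows yet, so I'll press a little further while watching the force.

```bash
python3 -m inch '[{"jaw":0.0,"slide":[0,0,-0.003],"rot":[0,0,0]},{"jaw":0.0,"slide":[0,0,-0.004],"rot":[0,0,0]},{"jaw":0.0,"slide":[0,0,-0.004],"rot":[0,0,0]}]'
```

```text
time: 6.77
tool_pos: [0.5839, 0.1768, 0.2204]
eef_rot: [3.136, 0.186, -0.001]
wrist_force: [-0.5, 0.2, 0.5]
grip_width: 0.001
gripper_force: 0.0
```

```bash
python3 -m inch '[{"jaw":0.0,"slide":[0,0,-0.003],"rot":[0,0,0]},{"jaw":0.0,"slide":[0,0,-0.004],"rot":[0,0,0]},{"jaw":0.0,"slide":[0,0,-0.004],"rot":[0,0,0]}]'
```

```text
time: 7.02
tool_pos: [0.5838, 0.1768, 0.2163]
eef_rot: [3.136, 0.187, -0.001]
wrist_force: [-0.8, 0.1, -0.4]
grip_width: 0.005
gripper_force: 0.0
```

```bash
python3 - <<'E'
from h import *; import cv2
c=get_calibration("wrist"); s=read_state(); t=s["tool_pos"]; Rt=R.from_rotvec(s["eef_rot"])
def pr(p):
    f=192/np.tan(np.radians(c["fovy"])/2); q=R.from_rotvec(c["attitude"]).inv().apply(np.array(p)-c["origin"]); return (q[:2]/q[2]*f+[c["cx"],c["cy"]]).round(1)
a=.122;H=np.array([.5838,.002])
D=lambda x,y,z:[H[0]+np.cos(a)*x-np.sin(a)*y,H[1]+np.sin(a)*x+np.cos(a)*y,z]
tip=t+Rt.apply([0,0,.022]); print("tip",tip)
for dx in(-.009,0,.009): print("tip corner",dx,[pr(t+Rt.apply([dx,dy,.022])) for dy in(-.0175,0,.0175)])
for z in(.212,): print("pad up",[pr(D(x,y,z)) for x in(.013,.029,.047) for y in(.166,.184)])
def tg(x,phi): return (x*np.cos(phi)-.014*np.sin(phi), .226-.014*np.cos(phi)-x*np.sin(phi))
for phi in(.3,.5): print("pad",phi,[pr(D(*( lambda r:(r[0],y,r[1]))(tg(x,phi)))) for x in(.013,.03,.047) for y in(.166,.184)])
i=capture("wrist")
h=cv2.cvtColor(i,cv2.COLOR_RGB2HSV); m=(h[...,0]<18)&(h[...,1]>150)&(h[...,2]>60)
for r in range(180,245,4):
    x=np.where(m[r,200:300])[0]; print(r,(x.min()+200,x.max()+200,len(x)) if len(x) else None, i[r,245:260:7].tolist())
cv2.imwrite("pics/w4.png",cv2.convertScaleAbs(cv2.resize(i[165:265,200:310,::-1],(770,590)[:2],interpolation=2),alpha=2))
E
```

```text
tip [0.58380529 0.17680135 0.19429741]
tip corner -0.009 [array([226.3, 238.6]), array([251.4, 238.6]), array([276.6, 238.6])]
tip corner 0 [array([225.9, 226.9]), array([251.4, 226.9]), array([276.9, 226.9])]
tip corner 0.009 [array([225.4, 214.7]), array([251.4, 214.8]), array([277.3, 214.8])]
pad up [array([263.1, 250.9]), array([234.7, 251. ]), array([263.4, 228. ]), array([234.1, 228.1]), array([263.6, 200.5]), array([233.3, 200.6])]
pad 0.3 [array([262.9, 254.8]), array([235.2, 254.8]), array([262.8, 228.7]), array([235.1, 228.7]), array([262.8, 202.5]), array([235. , 202.6])]
pad 0.5 [array([262.8, 258.5]), array([235.4, 258.5]), array([262.5, 232.4]), array([235.7, 232.4]), array([262.3, 207.2]), array([235.9, 207.2])]
180 None [[246, 244, 234], [246, 244, 234], [245, 244, 234]]
184 None [[245, 244, 234], [246, 244, 234], [245, 243, 234]]
188 None [[245, 244, 234], [245, 243, 234], [245, 244, 234]]
192 None [[245, 243, 233], [245, 243, 234], [245, 243, 234]]
196 None [[245, 243, 233], [245, 243, 234], [245, 243, 234]]
200 None [[245, 243, 233], [245, 243, 233], [245, 243, 233]]
204 None [[245, 243, 233], [245, 243, 233], [245, 243, 233]]
208 (np.int64(236), np.int64(239), 4) [[218, 200, 180], [241, 239, 228], [245, 243, 233]]
212 (np.int64(236), np.int64(255), 20) [[167, 85, 44], [168, 88, 48], [196, 160, 133]]
216 (np.int64(236), np.int64(267), 32) [[166, 84, 42], [168, 86, 44], [166, 85, 43]]
220 (np.int64(236), np.int64(267), 32) [[165, 82, 40], [166, 83, 42], [166, 83, 41]]
224 (np.int64(236), np.int64(267), 32) [[164, 81, 37], [164, 82, 38], [165, 82, 39]]
228 (np.int64(237), np.int64(267), 31) [[161, 78, 35], [163, 80, 36], [162, 80, 35]]
232 None [[39, 36, 33], [52, 41, 34], [41, 38, 35]]
236 None [[36, 34, 31], [50, 39, 33], [37, 35, 31]]
240 None [[33, 31, 28], [48, 37, 30], [36, 34, 31]]
244 None [[31, 29, 27], [46, 35, 28], [34, 32, 30]]
```

View pics/w4.png

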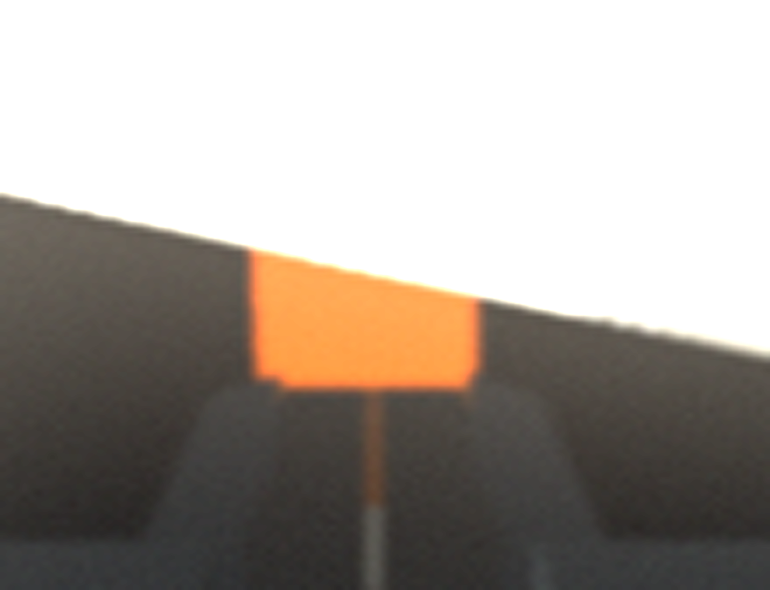

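The tongue still measures about 31 px wide, so it is up. The fingertips' front edge stays at row 231 whatever the height. I'll work out where that edge really is in the tool frame.

```bash
python3 - <<'E'
from h import *
np.set_printoptions(precision=4,suppress=True)
c=get_calibration("wrist"); s=read_state(); Rt=R.from_rotvec(s["eef_rot"]); f=192/np.tan(np.radians(c["fovy"])/2)
Rc=R.from_rotvec(c["attitude"])
T=lambda p:Rt.inv().apply(c["origin"]+Rc.apply(p)-s["tool_pos"])
print(f,"cam in tool",T([0,0,0]), "cam z in tool",Rt.inv().apply(Rc.apply([0,0,1])))
for d in(.15,.155,.16,.165,.17,.175,.18,.185): print(d,T([0,(231-c["cy"])/f*d,d]))
E
```

```text
272.1766916449106 cam in tool [ 0.0813  0.0011 -0.1477] cam z in tool [-0.312  -0.0004  0.9501]
0.15 [ 0.0138  0.0011 -0.012 ]
0.155 [ 0.0115  0.0011 -0.0074]
0.16 [ 0.0093  0.0011 -0.0029]
0.165 [0.007  0.0011 0.0016]
0.17 [0.0048 0.0011 0.0061]
0.175 [0.0025 0.0011 0.0107]
0.18 [0.0003 0.0011 0.0152]
0.185 [-0.002   0.0011  0.0197]
```

The visible fingertip edge sits at about TCP height, not 22 mm below it, which fits the lack of contact. I'll go on down in small steps and watch the force.

```bash
python3 -m inch '[{"jaw":0.0,"slide":[0,0,-0.003],"rot":[0,0,0]},{"jaw":0.0,"slide":[0,0,-0.004],"rot":[0,0,0]},{"jaw":0.0,"slide":[0,0,-0.004],"rot":[0,0,0]}]'; python3 -c "
import rig;print([ (k,getattr(rig,k)) for k in dir(rig) if 'tip' in k.lower()])"
```

```text
time: 7.32
tool_pos: [0.5838, 0.1768, 0.2123]
eef_rot: [3.136, 0.186, -0.001]
wrist_force: [0.1, -0.1, 0.4]
grip_width: 0.004
gripper_force: 0.0
[('tcp_to_tips', 0.022)]
```

```bash
python3 -m inch '[{"jaw":0.0,"slide":[0,0,-0.003],"rot":[0,0,0]},{"jaw":0.0,"slide":[0,0,-0.003],"rot":[0,0,0]},{"jaw":0.0,"slide":[0,0,-0.003],"rot":[0,0,0]}]'
```

```text
time: 7.57
tool_pos: [0.5845, 0.177, 0.2102]
eef_rot: [-3.136, -0.186, -0.002]
wrist_force: [-0.2, -0.7, 1.6]
grip_width: 0.003
gripper_force: 0.7
```

Contact has just begun, so the tips are at about TCP height. Pressing on.

```bash
python3 -m inch '[{"jaw":0.0,"slide":[0,0,-0.002],"rot":[0,0,0]},{"jaw":0.0,"slide":[0,0,-0.004],"rot":[0,0,0]},{"jaw":0.0,"slide":[0,0,-0.004],"rot":[0,0,0]},{"jaw":0.0,"slide":[0,0,-0.004],"rot":[0,0,0]}]'
```

```text
time: 7.9
tool_pos: [0.5858, 0.1769, 0.2082]
eef_rot: [-3.136, -0.186, -0.007]
wrist_force: [0.5, -1.2, 8.3]
grip_width: 0.005
gripper_force: 3.7
```

```bash
cat >m.py <<'E'
from h import *; import cv2
i=capture("wrist").astype(float); s=read_state(); c=get_calibration("wrist")
def pr(p):
    f=192/np.tan(np.radians(c["fovy"])/2); q=R.from_rotvec(c["attitude"]).inv().apply(np.array(p)-c["origin"]); return (q[:2]/q[2]*f+[c["cx"],c["cy"]]).round(1)
o=i[...,0]-i[...,2]
for r in range(205,234,3):
    x=np.where(o[r,215:290]>60)[0]; print(r,(x.min()+215,x.max()+215) if len(x) else None, end=' ')
print("\nslit R-B",[(r,int(o[r,250:254].max())) for r in range(232,262,3)])
print(s["tool_pos"],s["wrist_force"])
cv2.imwrite("pics/w5.png",i[...,::-1])
E
python3 m.py
```

```text
205 None 208 None 211 None 214 None 217 (np.int64(238), np.int64(239)) 220 (np.int64(237), np.int64(251)) 223 (np.int64(237), np.int64(263)) 226 (np.int64(237), np.int64(268)) 229 (np.int64(240), np.int64(266)) 232 None 
slit R-B [(232, 22), (235, 21), (238, 21), (241, 22), (244, 22), (247, 22), (250, 22), (253, 22), (256, 16), (259, 3)]
[0.58577736 0.17694757 0.20813698] [ 0.48886475 -0.91030518  6.94885447][ WARN:0@0.224] global loadsave.cpp:1063 imwrite_ Unsupported depth image for selected encoder is fallbacked to CV_8U.
```

```bash
python3 -m inch '[{"jaw":0.0,"slide":[0,0,-0.002],"rot":[0,0,0]},{"jaw":0.0,"slide":[0,0,-0.002],"rot":[0,0,0]},{"jaw":0.0,"slide":[0,0,-0.002],"rot":[0,0,0]}]'; python3 m.py 2>/dev/null
```

```text
time: 8.2
tool_pos: [0.5866, 0.1769, 0.2074]
eef_rot: [-3.136, -0.186, -0.01]
wrist_force: [0.2, -2.6, 11.1]
grip_width: 0.006
gripper_force: 5.3
205 None 208 None 211 None 214 None 217 None 220 (np.int64(238), np.int64(243)) 223 (np.int64(238), np.int64(255)) 226 (np.int64(238), np.int64(267)) 229 (np.int64(240), np.int64(266)) 232 None 
slit R-B [(232, 22), (235, 20), (238, 20), (241, 21), (244, 22), (247, 20), (250, 21), (253, 20), (256, 14), (259, 3)]
[0.58657441 0.17694339 0.20743882] [ 0.98057297 -1.5322276  11.05751007]
```

```bash
cat >>m.py <<'E'
a=.122;H=np.array([.5838,.002])
def D(x,y,phi): 
    x,z=x*np.cos(phi)-.014*np.sin(phi), .226-.014*np.cos(phi)-x*np.sin(phi)
    return [H[0]+np.cos(a)*x-np.sin(a)*y,H[1]+np.sin(a)*x+np.cos(a)*y,z]
for phi in(0,.1,.2,.3,.4): print(phi,"x13",pr(D(.013,.1735,phi)),"x36 edges",pr(D(.034,.1825,phi)),pr(D(.034,.1645,phi)), "width",(pr(D(.034,.1645,phi))-pr(D(.034,.1825,phi)))[0])
im=i[...,::-1].astype(np.uint8); cv2.imwrite("pics/w6.png",cv2.convertScaleAbs(cv2.resize(im[190:275,190:320],(780,510),interpolation=2),alpha=2.5))
x=np.arange(225,280)
for r in(224,226,228):
    p=o[r,x]; lo,hi=p[:4].mean(),p[14:26].mean() if r>225 else p[14:20].mean(); t=(lo+hi)/2
    l=np.argmax(p>t); print(r,"L",x[l]-(p[l]-t)/(p[l]-p[l-1]), "R",end=' '); k=len(p)-1-np.argmax(p[::-1]>t); print(x[k]+(p[k]-t)/(p[k]-p[k+1]))
E
python3 m.py 2>/dev/null
```

```text
205 None 208 None 211 None 214 None 217 None 220 (np.int64(238), np.int64(243)) 223 (np.int64(238), np.int64(255)) 226 (np.int64(238), np.int64(267)) 229 (np.int64(240), np.int64(266)) 232 None 
slit R-B [(232, 21), (235, 20), (238, 21), (241, 20), (244, 20), (247, 21), (250, 21), (253, 21), (256, 15), (259, 4)]
[0.5865523  0.17693995 0.20742136] [-0.34302064 -1.43805184 10.12102393]
0 x13 [250.9 262.6] x36 edges [235.2 231.1] [266.2 231.1] width 31.0
0.1 x13 [250.9 263.6] x36 edges [235.6 231. ] [265.9 231. ] width 30.299999999999983
0.2 x13 [250.9 264.8] x36 edges [236.  231.6] [265.6 231.5] width 29.600000000000023
0.3 x13 [250.9 266.3] x36 edges [236.4 232.7] [265.3 232.6] width 28.900000000000006
0.4 x13 [251.  268.1] x36 edges [236.7 234.3] [265.1 234.2] width 28.400000000000034
224 L 237.33049242424244 R 258.9458333333333
226 L 237.31007751937983 R 266.96296296296293
228 L 238.37847222222223 R 267.59583333333336
```

View pics/w6.png

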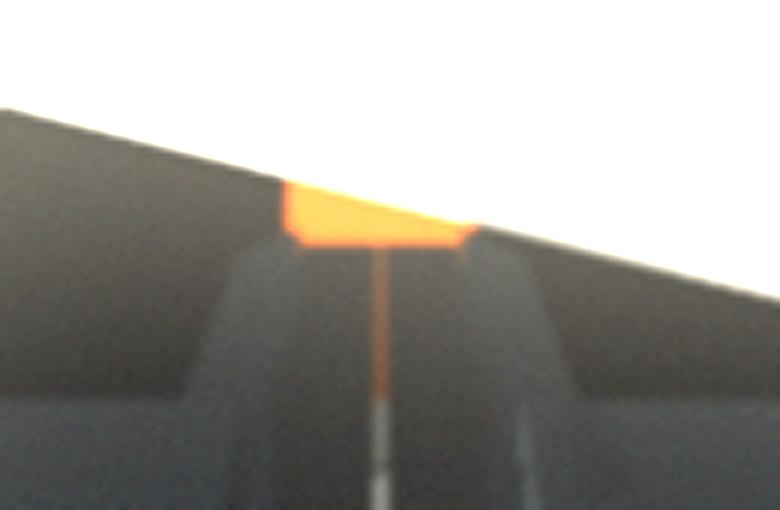

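The fingertips' near edge bears close to the tongue's pivot, so the press is stiff: about 10 N and about 0.2 rad. I'll press slightly more, hold, then draw the door along its arc while watching the force.

```bash
python3 -m inch '[{"jaw":0.0,"slide":[0,0,-0.002],"rot":[0,0,0]},{"jaw":0.0,"slide":[0,0,-0.002],"rot":[0,0,0]},{"jaw":0.0,"slide":[0,0,-0.002],"rot":[0,0,0]},{"jaw":0.0,"slide":[-0.0044,0,-0.002],"rot":[0,0,0.025]},{"jaw":0.0,"slide":[-0.0087,0,-0.002],"rot":[0,0,0.05]},{"jaw":0.0,"slide":[-0.0131,-0.0005,-0.002],"rot":[0,0,0.075]},{"jaw":0.0,"slide":[-0.0131,-0.0005,-0.002],"rot":[0,0,0.075]}]'; python3 m.py 2>/dev/null | tail -12
```

```text
time: 8.88
tool_pos: [0.5736, 0.1766, 0.2068]
eef_rot: [-3.126, -0.306, -0.013]
wrist_force: [-0.1, -1.7, 16.4]
grip_width: 0.003
gripper_force: 7.6
205 (np.int64(237), np.int64(270)) 208 (np.int64(237), np.int64(270)) 211 (np.int64(238), np.int64(270)) 214 (np.int64(238), np.int64(270)) 217 (np.int64(238), np.int64(270)) 220 (np.int64(238), np.int64(269)) 223 (np.int64(238), np.int64(269)) 226 (np.int64(238), np.int64(269)) 229 (np.int64(240), np.int64(266)) 232 None 
slit R-B [(232, 27), (235, 26), (238, 25), (241, 26), (244, 27), (247, 26), (250, 26), (253, 25), (256, 21), (259, 5)]
[0.57378595 0.17656994 0.20686492] [-0.35590968 -1.97914897 16.27862045]
0 x13 [253.  244.3] x36 edges [239.8 210.1] [271.5 212.2] width 31.69999999999999
0.1 x13 [252.8 245.4] x36 edges [239.9 210.5] [270.9 212.6] width 30.99999999999997
0.2 x13 [252.6 246.9] x36 edges [239.9 211.5] [270.2 213.5] width 30.299999999999983
0.3 x13 [252.4 248.6] x36 edges [239.9 213. ] [269.6 215. ] width 29.700000000000017
0.4 x13 [252.2 250.6] x36 edges [239.9 215.1] [269. 217.] width 29.099999999999994
224 L 237.4375 R 269.3673469387755
226 L 237.4356884057971 R 269.3591666666667
228 L 238.42857142857142 R 268.04761904761904
```

Fx is about 0 and the tongue moves with the fingers, so the door is following. Continuing the arc.

```bash
python3 -m inch '[{"jaw":0.0,"slide":[-0.0043,-0.0006,0],"rot":[0,0,0.025]},{"jaw":0.0,"slide":[-0.0087,-0.0009,0],"rot":[0,0,0.05]},{"jaw":0.0,"slide":[-0.0131,-0.0015,0],"rot":[0,0,0.075]},{"jaw":0.0,"slide":[-0.0131,-0.0015,0],"rot":[0,0,0.075]}]'; python3 m.py 2>/dev/null | sed -n 1,4p
```

```text
time: 9.27
tool_pos: [0.5605, 0.1752, 0.2068]
eef_rot: [-3.113, -0.423, -0.013]
wrist_force: [-0.7, -0.8, 16.8]
grip_width: 0.004
gripper_force: 7.7
205 (np.int64(237), np.int64(270)) 208 (np.int64(237), np.int64(270)) 211 (np.int64(237), np.int64(270)) 214 (np.int64(237), np.int64(270)) 217 (np.int64(237), np.int64(270)) 220 (np.int64(237), np.int64(270)) 223 (np.int64(238), np.int64(270)) 226 (np.int64(238), np.int64(270)) 229 (np.int64(240), np.int64(267)) 232 None 
slit R-B [(232, 31), (235, 31), (238, 31), (241, 29), (244, 28), (247, 30), (250, 28), (253, 28), (256, 23), (259, 7)]
[0.5607526  0.17521233 0.20685513] [-0.29434552 -1.44300322 15.92704589]
0 x13 [256.9 224.1] x36 edges [246.5 187.3] [278.8 191.9] width 32.30000000000001
```

```bash
python3 -m inch '[{"jaw":0.0,"slide":[-0.0087,-0.0015,0],"rot":[0,0,0.05]},{"jaw":0.0,"slide":[-0.0172,-0.0035,0],"rot":[0,0,0.1]},{"jaw":0.0,"slide":[-0.0256,-0.006,0],"rot":[0,0,0.15]},{"jaw":0.0,"slide":[-0.0339,-0.0087,0],"rot":[0,0,0.2]},{"jaw":0.0,"slide":[-0.042,-0.012,0],"rot":[0,0,0.25]},{"jaw":0.0,"slide":[-0.05,-0.0155,0],"rot":[0,0,0.3]},{"jaw":0.0,"slide":[-0.0578,-0.0195,0],"rot":[0,0,0.35]},{"jaw":0.0,"slide":[-0.0654,-0.0239,0],"rot":[0,0,0.4]},{"jaw":0.0,"slide":[-0.0727,-0.0287,0],"rot":[0,0,0.45]},{"jaw":0.0,"slide":[-0.0799,-0.0338,0],"rot":[0,0,0.5]}]'; python3 m.py 2>/dev/null | sed -n 1,3p
```

```text
time: 10.15
tool_pos: [0.4808, 0.1423, 0.2064]
eef_rot: [-2.911, -1.181, -0.014]
wrist_force: [-1.2, 1.4, 15.0]
grip_width: 0.006
gripper_force: 8.8
205 (np.int64(238), np.int64(270)) 208 (np.int64(238), np.int64(270)) 211 (np.int64(237), np.int64(270)) 214 (np.int64(237), np.int64(270)) 217 (np.int64(237), np.int64(270)) 220 (np.int64(237), np.int64(270)) 223 (np.int64(237), np.int64(270)) 226 (np.int64(237), np.int64(270)) 229 (np.int64(239), np.int64(268)) 232 None 
slit R-B [(232, 49), (235, 34), (238, 34), (241, 33), (244, 33), (247, 32), (250, 31), (253, 31), (256, 26), (259, 10)]
[0.47940197 0.14128754 0.20635127] [-2.38497902e+00  7.25283926e-05  1.74913789e+01]
```

The door is at about 0.9 rad and moving with the fingers. Finishing the swing, then lifting straight off.

```bash
python3 -m inch '[{"jaw":0.0,"slide":[-0.0068,-0.0055,0],"rot":[0,0,0.05]},{"jaw":0.0,"slide":[-0.0135,-0.0113,0],"rot":[0,0,0.1]},{"jaw":0.0,"slide":[-0.0196,-0.0175,0],"rot":[0,0,0.15]},{"jaw":0.0,"slide":[-0.0255,-0.0239,0],"rot":[0,0,0.2]},{"jaw":0.0,"slide":[-0.0311,-0.0306,0],"rot":[0,0,0.25]},{"jaw":0.0,"slide":[-0.0365,-0.0376,0],"rot":[0,0,0.3]},{"jaw":0.0,"slide":[-0.0414,-0.0449,0],"rot":[0,0,0.35]},{"jaw":0.0,"slide":[-0.0459,-0.0523,0],"rot":[0,0,0.4]},{"jaw":0.0,"slide":[-0.05,-0.06,0],"rot":[0,0,0.45]},{"jaw":0.0,"slide":[-0.0539,-0.0679,0],"rot":[0,0,0.5]},{"jaw":0.0,"slide":[-0.0572,-0.076,0],"rot":[0,0,0.55]},{"jaw":0.0,"slide":[-0.0572,-0.076,0],"rot":[0,0,0.55]}]'
```

```text
time: 11.2
tool_pos: [0.4219, 0.0648, 0.206]
eef_rot: [2.48, 1.925, 0.006]
wrist_force: [-7.4, 1.0, 20.3]
grip_width: 0.007
gripper_force: 10.4
```

```bash
python3 -m inch '[{"jaw":0.0,"slide":[0,0,0],"rot":[0,0,0]},{"jaw":0.0,"slide":[0,0,0.005],"rot":[0,0,0]},{"jaw":0.0,"slide":[0,0,0.015],"rot":[0,0,0]},{"jaw":0.0,"slide":[0,0,0.04],"rot":[0,0,0]},{"jaw":0.0,"slide":[0,0,0.07],"rot":[0,0,0]},{"jaw":0.0,"slide":[0,0,0.1],"rot":[0,0,0]},{"jaw":0.0,"slide":[0,0,0.12],"rot":[0,0,0]},{"jaw":0.0,"slide":[0,0,0.12],"rot":[0,0,0]},{"jaw":0.0,"slide":[0,0,0.12],"rot":[0,0,0]},{"jaw":0.0,"slide":[0,0,0.12],"rot":[0,0,0]}]'
python3 - <<'E'
from h import *; import cv2
c=get_calibration("wrist"); s=read_state(); i=capture("wrist")
t=capture("top"); sc=capture("scene")
h=cv2.cvtColor(i,cv2.COLOR_RGB2HSV); m=((h[...,0]<18)&(h[...,1]>140)&(h[...,2]>60)).astype(np.uint8)
n,l,st,ce=cv2.connectedComponentsWithStats(m)
for k in range(1,n):
    if st[k,4]>80: print(st[k],ce[k],ray("wrist",*ce[k],.212,c)[:2],ray("wrist",*ce[k],.24,c)[:2])
print(s["tool_pos"],s["wrist_force"],s["dq"].round(4))
# dark door blob in top: pixels differing from start, lip (orange) centroid
h=cv2.cvtColor(t,cv2.COLOR_RGB2HSV); m=((h[...,0]<18)&(h[...,1]>140)&(h[...,2]>60)).astype(np.uint8); m[:80]=0
n,l,st,ce=cv2.connectedComponentsWithStats(m)
for k in range(1,n):
    if st[k,4]>20: print("top",st[k],ray("top",*ce[k],.24)[:2])
cv2.imwrite("pics/top9.png",t[...,::-1])
E
```

```text
time: 12.03
tool_pos: [0.4201, 0.065, 0.3204]
eef_rot: [-2.482, -1.924, 0.003]
wrist_force: [-0.7, -1.5, 0.2]
grip_width: 0.002
gripper_force: 0.0
[433  16  17  35 366] [440.8989071   33.54918033] [0.60494433 0.15606558] [0.58701712 0.15457215]
[425 113  14  28 264] [431.51893939 126.79545455] [0.5935467 0.080942 ] [0.576866  0.0876645]
[243 163  23  32 708] [254.21610169 178.55084746] [0.42389831 0.07365189] [0.42577133 0.08117168]
[310 233  44  25 969] [331.55521156 244.97213622] [ 0.48509639 -0.0171851 ] [4.80276443e-01 2.69135379e-04]
[0.42008274 0.06499914 0.32037035] [-0.69776107 -1.50843396  0.18226879] [0.0013 0.0121 0.0222 0.0031 0.0006 0.0001]
top [132 165  19  20  74] [0.61436658 0.30998952]
top [266 223  16  14 157] [ 0.47959464 -0.00558431]
```

The lip gives a door angle of about 1.45 rad. The orange pad is seen at its sprung-up position, and the arm is well clear.

```bash
python3 -m inch '[{"jaw":0.0,"slide":[0,0,0],"rot":[0,0,0]},{"jaw":0.0,"slide":[0,0,0],"rot":[0,0,0]},{"jaw":0.0,"slide":[0,0,0],"rot":[0,0,0]}]'; python3 -c "
from rig import *
print(job_done())"
```

```text
time: 12.43
tool_pos: [0.4205, 0.0651, 0.3212]
eef_rot: [-2.482, -1.924, 0.002]
wrist_force: [-1.3, -0.4, 0.5]
grip_width: 0.001
gripper_force: 0.0
the job is handed in; nothing more can be done
None
```

I pressed the catch, drew the door past it and left it standing open at about 1.45 rad; the tongue looked sprung back up and the arm was clear. The job was handed in at 12.4 s with no verdict returned, and I never went near the mug, plant or jar but did not re-measure them at the end.

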